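# Weigh a reagent bottle on the beam balance

### The arm

A 6-joint arm with a two-finger parallel gripper is mounted at the origin on a cart in front of the work surface, level with it; the furniture and walls round the work are solid. World frame = base frame: x ahead of the robot, y to its left, z up, the work surface at z = 0. Lengths are in m, angles in degrees, forces in N, time in s.
With the tool pointing down it reaches from about 0.25 to 0.725 m from the base axis. Payload 9.7 kg.
Tool frame: the origin (TCP) lies at the very end of the fingers, on their centre line; the grasp point (between the pads) lies grasp_offset behind it (grasp_offset is the distance from the TCP to the grasp point, in m); z points along the fingers, y is the line along which they close (so a half turn about z gives the same grasp; the last joint's range is limited). The gripper opens to 85 mm and grips with 20 to 120 N. Pads are 22 mm wide; open, the fingers measure 114 mm over their backs; the gripper's body (76 mm by 85 mm) begins 54 mm behind the grasp point. The pads swing forward as they close: fully open they stand 13 mm farther back than shut.
Start: joints at [64.572, 4.979, 10.078, 95.1, 0, 90], TCP at [0.236, 0.497, 0.231] pointing down, gripper open.
Joint ranges: [-179.16, 179.16], [-48.56, 103.87], [-65.8, 70.77], [-126.05, 130.52], [-82.76, 87.17], [-180, 180]. Speed limits (degrees/s): [127.2, 127.2, 147.25, 180, 180, 180].

### API

Orientations are given as [roll, pitch, yaw] about the fixed x, y, z axes, in that order (R = Rz(yaw) Ry(pitch) Rx(roll)).
In Python, from workcell import get_obs, camera, calibration, job_done, recognise, cut_out, mark_of, grasp_offset gives the robot as it stands.
- The arm moves only by the tool servo_tool, never from a script. Its argument "moves" is a list of rows, each a list of 3 entries, a list of its own where there are three numbers: the turn, a rotation vector about the tool's x, y, z in degrees, then the shift along the tool's x, y, z in m, then the opening in per cent of the stroke, from 0 (shut) to 100 (fully open). In form: [[[ax, ay, az], [x, y, z], claw], ...]. A call has 1 to 12 rows; each row shifts and turns the commanded pose from where the row before left it, along the tool's axes as they then stand; what a row does not reach is not made up. A row lasts 1/10 s, in which the tool goes at most 50 mm and 8.59 degrees, less where a joint would pass 70% of its speed; a pose out of reach is approached as far as the arm can. A call is refused whole if a number of a shift passes 0.05 or a number of a turn 8.59, either way. A call with a gripper value outside its range is refused whole. The fingers move at their own pace and stop on an object; "force" is the grip in N (left out, the last holds). Time passes only in rows, so rows that do not move let the fingers close. It gives the time, the measured TCP pose, the force, the opening and the grip force at its end, in the units of the state.
- get_obs(): the state, without advancing time (a new reading comes with each control period).
- camera(name): name is "scene" or "top" or "wrist"; returns (picture, depth): 480x640x3 uint8, red, green, blue; 480x640 float32, m along the optical axis (not along the pixel's ray), 0 where there is no reading.
- calibration(name): a dict with "camera_matrix" (3x3 intrinsics, pixels), "R" (3x3) and "t" (3): a world point X has camera coordinates R X + t. Camera axes: x right, y down, z forward; pixel columns grow to the right and rows downward; lengths in m; the calibration is good to about 2 mm. A picture is of the moment at which its call begins: read the wrist's pose just before it. calibration takes no time and is no camera call; for the wrist camera it gives the pose at the moment of the call.
- job_done(): hands the job in; it is judged then, once.
Trained networks look in the newest picture that a camera, given by its name, has taken for a name from the list of things; names that differ only in an ending like _2 or _b are one class to them, and where a whole thing is asked for, a point or a joint stands for the part that bears it (a point fixed in the world has none). Each returns a list of dicts, best first, with "score" (0 to 1); they miss things now and then, are a little off and sometimes report something else, mostly with a low value. They report only what shows in the picture. A call takes as long as a camera call. They do not tell look-alikes from the thing itself.
- recognise(name, camera): "xyz" ([x, y, z] in m, in the coordinates of the camera as it stood for that picture, good to about 4 mm: the middle of the surface that is visible of it).
- cut_out(name, camera): "mask" (480x640 bool, what is visible of it).
- mark_of(name, camera): "xyz" ([x, y, z] in m, in the coordinates of the camera as it stood for that picture, good to about 4 mm: a listed point, or the origin of a listed thing).
The state is a dict: "time": time; "q": joint angles; "qd": joint speeds; "joint_efforts": joint torques, N m; "ee_pos": TCP position; "tcp_rot": TCP orientation; "wrist_force": force on the tool from outside, world axes, zero at the start; "torque": the same for the moment, N m; "opening": finger opening in m; "grasp_force": force on a finger pad.
Only numpy, scipy, OpenCV 4.12 (cv2) and the standard library are available. Lean on these libraries where they do the work, as an engineer would, in place of code of your own. Each camera call takes 0.05 s, during which the arm holds its last target. There are 200 camera calls.

### The job

Weigh the white bottle with the red cap on the beam balance: set it gently upright on the round pan, well on it, then slide the brass counterpoise along the beam until the beam, let go of, comes to rest level with its red pointer inside the green zero field of the end scale. Leave the bottle standing on the pan, take your hand off everything, and do not disturb the other things on the bench.

Things in the scene. Friction and masses are not known exactly. Their poses are not given: they have to be found in the camera images.
- red_cap_bottle: the loose bottle to weigh: white plastic, red screw cap, 126 mm tall, origin under its centre, z up. A plain cylinder 59 mm across up to 81 mm, then a sloping shoulder and the cap, about 30 mm across. Grip the straight wall high enough that the gripper's palm clears the cap. It weighs 0.22 to 0.45 kg: how much is hidden and differs every time
- bottle_center (a point): point on the axis of the red-capped bottle, half-way up (63 mm above its underside)
- balance_pivot (a point): fulcrum of the beam balance, a fixed grey instrument with a cast foot 100 mm wide and 400 mm long; 112 mm above the bench. Axes: x to the back, y along the level beam towards the pan, z up. The pan's centre is 90 mm from here along +y; the graduated aluminium beam, 7 mm thick and 16 mm high, runs 255 mm along -y to the red pointer
- pan: the pan with its stem, origin on its knife edge at beam height, 28 mm below the pan's upper face. A parallelogram keeps it level while it rises or sinks with the beam, so it does not matter where on the pan the load stands
- pan_top (a point): centre of the upper face of the round flat steel pan, 124 mm across, 140 mm above the bench when the beam is level; it moves up and down by 8 mm with the beam and is free to sink under the bottle until the beam meets its stop
- poise_knob (a point): centre of the finger grip of the brass counterpoise: an upright dark cylinder 28 mm across and 36 mm tall (its top is 18 mm above this point); below it, from 22 mm under this point, the brass saddle, 32 mm across the beam and 34 mm along it. It tilts, rises and sinks with the beam; 153 mm above the bench when level
- poise (a joint): how far the counterpoise is slid out along the beam, in m: 0 (50 mm from the fulcrum) to 0.16 (far end), growing away from the pan. It slides with about 1 N of friction and stays where it is left. It weighs 0.30 kg; with the pan empty the beam is level at 0, so a bottle of m kg needs 0.30 m per kg (0.067 to 0.135 m)
- beam (a joint): tilt of the beam in rad, 0 level; positive: pointer low, pan high (counterpoise too far out). Stops at -0.09 and +0.09. Between them the free beam swings, damped, and rests after about 1.5 s at about 5.9 rad per m of counterpoise error, so such a reading tells how far to slide it. Any touch on counterpoise or beam falsifies it. The green field spans -0.02 to +0.02
- beam_pointer (a point): tip of the red pointer at the far end of the beam, 267 mm from the fulcrum. Behind it the white end scale with the green zero field, on a grey post 180 mm high; the pointer stands in the middle of the green field when the beam is level
- flask: bystander: small stoppered glass flask, 54 mm across, 103 mm tall, origin under its centre
- dropper: bystander: green dropper bottle with red teat, 38 mm across, 109 mm tall, origin under its centre
- dish: bystander: petri dish with lid, 64 mm across, 17 mm high, origin under its centre
- crucible: bystander: open white porcelain crucible, 42 mm across, 33 mm tall, origin under its centre, in front of the balance
- wash_bottle: bystander: white wash bottle, 67 mm across, 210 mm tall, origin under its centre, behind the balance
- beaker_500: bystander: glass beaker, 96 mm across, 118 mm tall, origin under its centre, behind the balance
Mind the look-alikes: they are no part of the job. Leave any brown look-alike of the red_cap_bottle alone.

How it is judged:
By the outcome, as a careful person would: the job done as asked, in the order asked, and still so for the second after the job is handed in, with the robot touching nothing.
It also fails if it takes over 72 s, if anything falls off the work surface, if the arm or the gripper's body presses on something with over 40 N, if the wrist force passes 120 N, or if a joint passes its speed limit or range.

## Working session

There is one attempt and no reset: what is moved stays moved. The work goes in short steps, Python scripts to look and compute and a tool call to move; the robot and the scene stay as the last step left them, time stands still between calls to the robot, and variables do not carry over. Pictures are saved under pics/ and viewed, at most 12 in all, crops included, and the job is handed in when it is done.

Besides the shell and the picture viewer there is one more tool, called as name([rows], argument=value, ...), one row to a line, values as JSON. servo_tool: Moves the arm, as the interface text tells. Its arguments: {"type":"object","properties":{"moves":{"type":"array"},"force":{"type":"number"}},"required":["moves"]}

```bash
mkdir -p pics
cat > h.py <<'E'
import numpy as np, cv2
from workcell import *
def w(name,p):
    c=calibration(name); return np.array(c["R"]).T@(np.array(p)-np.array(c["t"]))
def px(name,X):
    c=calibration(name); v=np.array(c["camera_matrix"])@(np.array(c["R"])@np.array(X)+np.array(c["t"])); return v[:2]/v[2]
def save(img,f): cv2.imwrite("pics/"+f,cv2.cvtColor(img,cv2.COLOR_RGB2BGR))
def marks(name,cam,n=3):
    for d in mark_of(name,cam)[:n]:
        X=w(cam,d["xyz"]); print(cam,name,round(d["score"],2),X.round(3),px(cam,X).round())
E
python3 - <<'E'
from h import *
print(grasp_offset, get_obs())
a,_=camera("scene"); b,_=camera("top")
save(a,"s0.png"); save(b,"t0.png")
for cam in("scene","top"):
  for n in("bottle_center","balance_pivot","pan_top","poise_knob","beam_pointer","flask","dropper","dish","crucible","wash_bottle","beaker_500"): marks(n,cam,2)
E
```

```text
0.0187 {'time': 0.0, 'q': array([ 6.45725351e+01,  5.01245141e+00,  1.00356665e+01,  9.50987889e+01,
       -1.20881295e-04,  8.99996222e+01]), 'qd': array([ 0.04865501,  0.06404135, -0.0538704 , -0.06700002, -0.02713502,
        0.02713919]), 'joint_efforts': array([-4.86899255e-03, -5.20392001e+01,  4.64801323e+01,  1.65352109e-02,
       -1.78786404e-04, -7.67221422e-06]), 'ee_pos': array([0.23606085, 0.49652718, 0.23058095]), 'tcp_rot': array([-1.79924426e+02,  1.20382876e-04,  1.54572913e+02]), 'wrist_force': array([-0.39820585,  0.68090715, -0.00629368]), 'torque': array([0.00236205, 0.00253816, 0.05342041]), 'grasp_force': 0.0, 'opening': 0.08531053755599105}
scene bottle_center 0.94 [0.593 0.191 0.061] [284. 245.]
scene bottle_center 0.87 [0.508 0.17  0.06 ] [267. 257.]
scene balance_pivot 0.81 [ 0.575 -0.076  0.111] [346. 258.]
scene pan_top 0.71 [0.617 0.    0.145] [337. 233.]
scene poise_knob 0.66 [ 0.533 -0.153  0.145] [358. 259.]
scene beam_pointer 0.71 [ 0.454 -0.314  0.085] [387. 316.]
scene beam_pointer 0.55 [ 0.809 -0.158 -0.001] [425. 276.]
scene flask 0.92 [ 0.536 
[... 497 characters left out ...]
.06 ] [276. 264.]
top bottle_center 0.9 [0.412 0.244 0.065] [244. 302.]
top balance_pivot 0.64 [ 0.572 -0.081  0.109] [378. 232.]
top pan_top 0.73 [ 0.61  -0.001  0.153] [344. 215.]
top poise_knob 0.65 [ 0.535 -0.155  0.146] [411. 246.]
top beam_pointer 0.89 [ 0.451 -0.315  0.095] [476. 281.]
top flask 0.69 [0.531 0.296 0.002] [227. 255.]
top dropper 0.47 [0.44  0.383 0.003] [193. 292.]
top dish 0.56 [0.398 0.103 0.001] [303. 306.]
top dish 0.42 [0.612 0.002 0.148] [343. 214.]
top crucible 0.51 [ 0.382 -0.222 -0.001] [430. 310.]
top wash_bottle 0.84 [ 0.738 -0.101 -0.001] [378. 173.]
top beaker_500 0.81 [ 0.806 -0.158  0.   ] [399. 147.]
top beaker_500 0.59 [ 0.38  -0.224  0.002] [431. 310.]
```

View pics/s0.png

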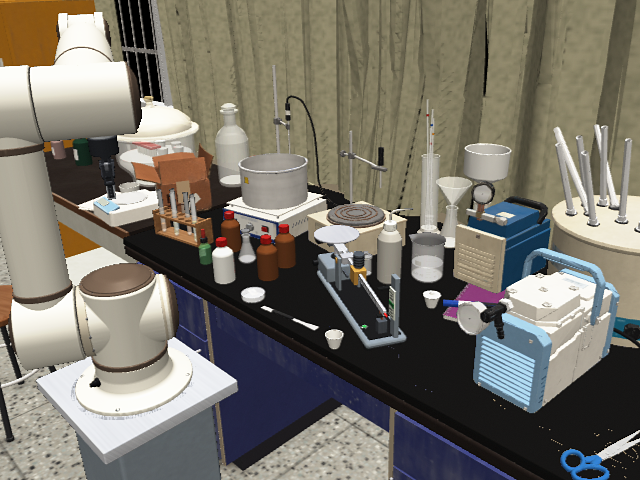

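Run:
```python
import cv2
a=cv2.imread("pics/s0.png")[190:310,180:320]; b=cv2.imread("pics/t0.png")[190:330,170:330]
a=cv2.resize(a,(400,343),interpolation=3);b=cv2.resize(b,(392,343),interpolation=3)
cv2.imwrite("pics/crop.png",cv2.hconcat([a,b]))
```

```text
(no output)
```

View pics/crop.png

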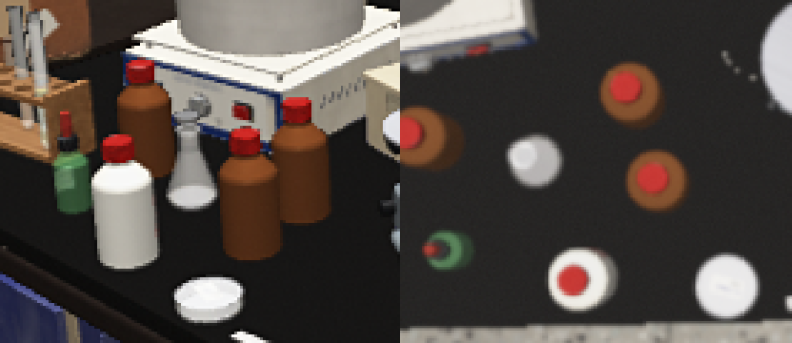

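Candidates (scene pixels): the white bottle with red cap at (223,260), and brown look-alikes at (231,230), (267,257) and (286,245). Only the one at (223,260) is white. Both cameras put it at about (0.412, 0.244). The start yaw lines the fingers up with the beam, so I keep it.

servo_tool([
  [[0,0,0],[-0.0267,-0.0153,0],100],
  [[0,0,0],[-0.0267,-0.0153,0],100],
  [[0,0,0],[-0.0267,-0.0153,0],100],
  [[0,0,0],[-0.0267,-0.0153,0],100],
  [[0,0,0],[-0.0267,-0.0153,0],100],
  [[0,0,0],[-0.0267,-0.0153,0],100],
  [[0,0,0],[-0.0267,-0.0153,0],100],
  [[0,0,0],[-0.0267,-0.0153,0],100],
  [[0,0,0],[-0.0267,-0.0153,0],100],
  [[0,0,0],[-0.0267,-0.0153,0],100],
  [[0,0,0],[0,0,0],100],
  [[0,0,0],[0,0,0],100],
])

```text
time: 2.4
ee_pos: [0.4118, 0.2435, 0.2313]
tcp_rot: [180.0, -0.0, 154.5]
wrist_force: [0.1, -0.2, 0.1]
opening: 0.0857
grasp_force: 0.0
```

Run:
```python
from h import *
o=get_obs(); print(o["ee_pos"],o["tcp_rot"],o["wrist_force"])
a,_=camera("wrist"); save(a,"w0.png")
marks("bottle_center","wrist")
```

```text
[0.41178723 0.24354259 0.23132732] [ 1.7999102e+02 -8.2596752e-03  1.5447450e+02] [ 0.0739835  -0.22622535  0.09260148]
wrist bottle_center 0.94 [0.509 0.17  0.065] [291. 349.]
wrist bottle_center 0.89 [0.553 0.405 0.063] [571. 282.]
wrist bottle_center 0.87 [0.593 0.193 0.066] [356. 414.]
```

View pics/w0.png

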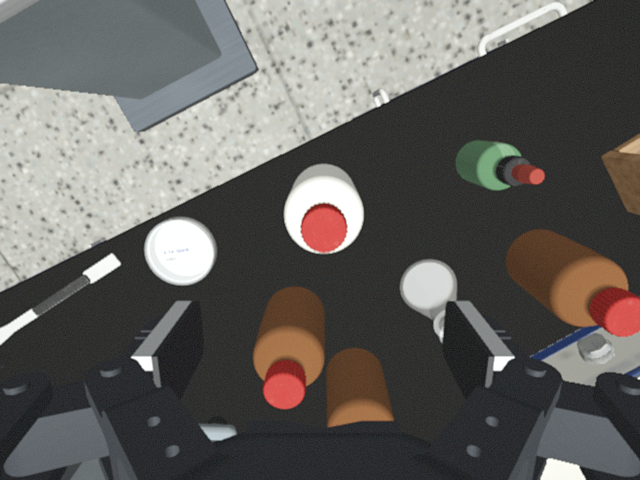

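The white bottle is at (323,215), with its cap at (323,229). I'll compare that with the projection of my estimate.

Run:
```python
from h import *
print(px("wrist",[0.412,0.244,0.126]),px("wrist",[0.422,0.244,0.126]),px("wrist",[0.412,0.254,0.126]))
o=get_obs();print(o["ee_pos"])
```

```text
[321.01651293 234.42727626] [327.72542513 247.98981009] [335.30924505 227.88802935]
[0.41127538 0.24436041 0.2312943 ]
```

servo_tool([
  [[0,0,0],[0.002,0.001,0.025],100],
  [[0,0,0],[0,0,0.03],100],
  [[0,0,0],[0,0,0.03],100],
  [[0,0,0],[0,0,0.03],100],
  [[0,0,0],[0,0,0.03],100],
  [[0,0,0],[0,0,0.018],100],
  [[0,0,0],[0,0,0.01],100],
  [[0,0,0],[0,0,0],100],
  [[0,0,0],[0,0,0],60],
  [[0,0,0],[0,0,0],50],
  [[0,0,0],[0,0,0],50],
  [[0,0,0],[0,0,0],50],
], force=40)

```text
time: 3.7
ee_pos: [0.4109, 0.246, 0.0598]
tcp_rot: [179.9, 0.1, 154.6]
wrist_force: [-0.9, -0.1, 6.2]
opening: 0.0558
grasp_force: 42.5
```

servo_tool([
  [[0,0,0],[0,0,0],50],
  [[0,0,0],[0,0,0],50],
])

```text
time: 3.9
ee_pos: [0.4109, 0.246, 0.0598]
tcp_rot: [179.9, 0.1, 154.6]
wrist_force: [-1.4, -0.6, 6.6]
opening: 0.0556
grasp_force: 42.5
```

servo_tool([
  [[0,0,0],[0,0,0],85],
  [[0,0,0],[0,0,0],85],
  [[0,0,0],[0,0,0],85],
])

```text
time: 4.2
ee_pos: [0.4103, 0.2457, 0.0583]
tcp_rot: [180.0, 0.0, 154.6]
wrist_force: [-0.4, -0.1, 0.4]
opening: 0.0723
grasp_force: 0.0
```

Run:
```python
from h import *
o=get_obs(); print(o["ee_pos"],o["tcp_rot"],o["wrist_force"],o["opening"])
a,_=camera("wrist"); b,_=camera("scene")
save(cv2.hconcat([cv2.resize(a,(400,300)),cv2.resize(b[180:300,160:320],(400,300),interpolation=3)]),"w1.png")
```

```text
[0.41026964 0.24567862 0.05833613] [1.79994625e+02 2.68657396e-03 1.54568047e+02] [-0.42463703 -0.08724047  0.44191329] 0.07227472724547158
```

View pics/w1.png

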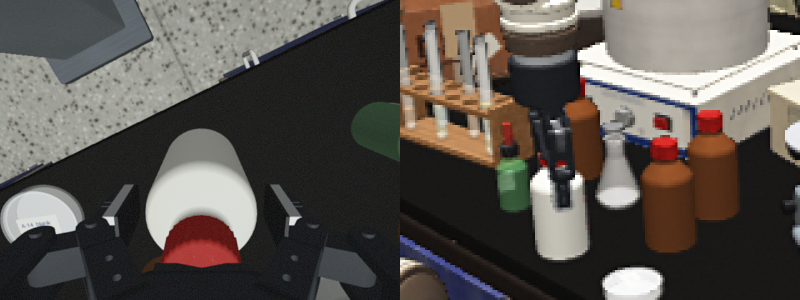

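Bottle upright between the fingers; the pads sat on the shoulder edge. Going a little lower, then regripping.

servo_tool([
  [[0,0,0],[0,0,0.001],85],
  [[0,0,0],[0,0,0.001],85],
  [[0,0,0],[0,0,0.001],85],
  [[0,0,0],[0,0,0],85],
  [[0,0,0],[0,0,0],85],
])

```text
time: 4.8
ee_pos: [0.4102, 0.2457, 0.0552]
tcp_rot: [-180.0, -0.0, 154.6]
wrist_force: [-0.3, 1.0, -0.4]
opening: 0.0724
grasp_force: 0.0
```

servo_tool([
  [[0,0,0],[0,0,0],60],
  [[0,0,0],[0,0,0],60],
  [[0,0,0],[0,0,0],60],
  [[0,0,0],[0,0,0],60],
  [[0,0,0],[0,0,0],60],
], force=30)

```text
time: 5.3
ee_pos: [0.4103, 0.2456, 0.0555]
tcp_rot: [180.0, 0.0, 154.6]
wrist_force: [-1.4, -2.5, 5.2]
opening: 0.056
grasp_force: 32.7
```

servo_tool([
  [[0,0,0],[0,0,0],50],
  [[0,0,0],[0,0,0],50],
  [[0,0,0],[0,0,-0.005],50],
  [[0,0,0],[0,0,-0.01],50],
  [[0,0,0],[0,0,-0.01],50],
  [[0,0,0],[0,0,-0.005],50],
  [[0,0,0],[0,0,0],50],
  [[0,0,0],[0,0,0],50],
  [[0,0,0],[0,0,0],50],
  [[0,0,0],[0,0,0],50],
], force=45)

```text
time: 6.3
ee_pos: [0.41, 0.2455, 0.0849]
tcp_rot: [-180.0, -0.0, 154.6]
wrist_force: [0.0, 1.3, -2.4]
opening: 0.0554
grasp_force: 48.5
```

Run:
```python
from h import *
f=[]
a,_=camera("wrist");f.append(get_obs()["wrist_force"]); b,_=camera("scene");f.append(get_obs()["wrist_force"])
print(np.array(f))
for i in range(6): camera("top"); f.append(get_obs()["wrist_force"])
print(np.mean(f,0),np.std(f,0),get_obs()["opening"])
save(cv2.hconcat([cv2.resize(a,(400,300)),cv2.resize(b[180:300,160:320],(400,300),interpolation=3)]),"w2.png")
```

```text
[[ 0.05651951  1.09299323 -2.55703174]
 [-0.61268551  0.4461934  -1.63233545]]
[-0.02263999  0.08363361 -2.35036316] [0.42229603 0.70772539 0.39216875] 0.05597486743104974
```

View pics/w2.png

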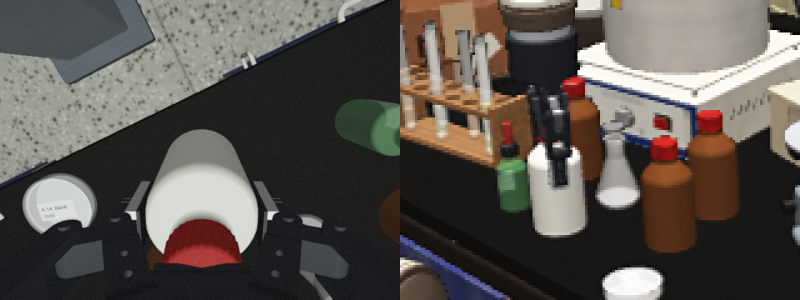

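The bottle is held and upright. It reads about 0.24 kg, which puts the poise near 0.072 m. Lifting and carrying it over the pan.

servo_tool([
  [[0,0,0],[0,0,-0.015],50],
  [[0,0,0],[0,0,-0.025],50],
  [[0,0,0],[0,0,-0.025],50],
  [[0,0,0],[0,0,-0.025],50],
  [[0,0,0],[0,0,-0.025],50],
  [[0,0,0],[0,0,-0.025],50],
  [[0,0,0],[0,0,-0.01],50],
  [[0,0,0],[0,0,0],50],
])

```text
time: 7.5
ee_pos: [0.4107, 0.246, 0.2371]
tcp_rot: [179.9, 0.1, 154.6]
wrist_force: [-0.0, -0.5, -1.7]
opening: 0.0557
grasp_force: 48.8
```

servo_tool([
  [[0,0,0],[-0.012,-0.0055,0],50],
  [[0,0,0],[-0.025,-0.0117,0],50],
  [[0,0,0],[-0.025,-0.0117,0],50],
  [[0,0,0],[-0.025,-0.0117,0],50],
  [[0,0,0],[-0.025,-0.0117,0],50],
  [[0,0,0],[-0.025,-0.0117,0],50],
  [[0,0,0],[-0.025,-0.0117,0],50],
  [[0,0,0],[-0.025,-0.0117,0],50],
  [[0,0,0],[-0.025,-0.0117,0],50],
  [[0,0,0],[-0.025,-0.0117,0],50],
  [[0,0,0],[-0.025,-0.0117,0],50],
  [[0,0,0],[-0.0266,-0.0121,0],50],
])

```text
time: 8.7
ee_pos: [0.6133, -0.0016, 0.2335]
tcp_rot: [-179.9, -0.1, 154.6]
wrist_force: [0.1, 0.5, -3.3]
opening: 0.0559
grasp_force: 48.7
```

servo_tool([
  [[0,0,0],[0,0,0],50],
  [[0,0,0],[0,0,0],50],
  [[0,0,0],[0,0,0],50],
])

```text
time: 9.0
ee_pos: [0.6125, 0.0002, 0.2345]
tcp_rot: [-180.0, -0.1, 154.6]
wrist_force: [-0.3, -0.0, -3.1]
opening: 0.0555
grasp_force: 48.7
```

Run:
```python
from h import *
o=get_obs(); print(o["ee_pos"],o["tcp_rot"],o["wrist_force"],o["opening"])
a,_=camera("scene"); t,_=camera("top")
marks("pan_top","scene",1); marks("pan_top","top",1); marks("poise_knob","top",1)
f=[]
for i in range(5): camera("top"); f.append(get_obs()["wrist_force"])
print(np.mean(f,0))
save(cv2.hconcat([cv2.resize(a[150:350,260:420],(400,500),interpolation=3),cv2.resize(t[130:330,300:460],(400,500),interpolation=3)]),"w3.png")
```

```text
[6.12538302e-01 2.29838662e-04 2.34467984e-01] [-1.79969889e+02 -8.09617250e-02  1.54577313e+02] [-0.27045561 -0.03665055 -3.08651649] 0.05547543199758816
scene pan_top 0.76 [ 0.617 -0.001  0.147] [337. 232.]
top poise_knob 0.79 [ 0.531 -0.15   0.145] [410. 247.]
[-0.05464457  0.38255587 -2.3847846 ]
```

View pics/w3.png

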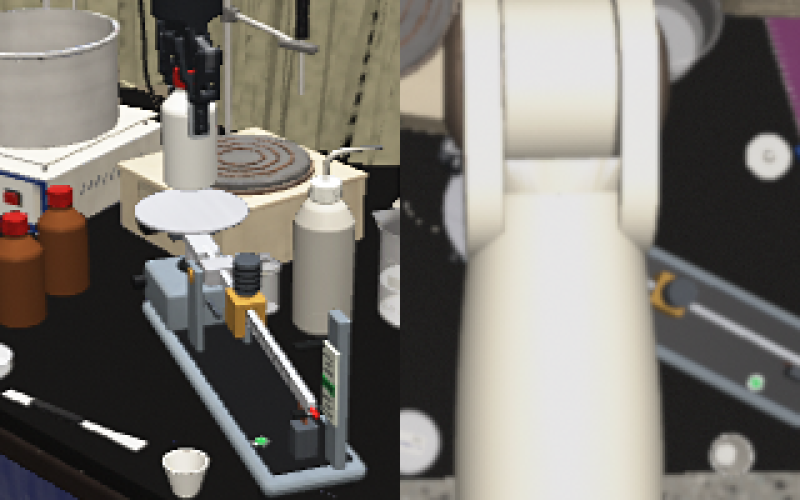

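The bottle is about 30 mm above the pan and centred on it. The poise already stands about 0.035 m out, so the pan is at its high stop. Lowering gently.

servo_tool([
  [[0,0,0],[0,0,0.01],50],
  [[0,0,0],[0,0,0.01],50],
  [[0,0,0],[0,0,0.005],50],
  [[0,0,0],[0,0,0.003],50],
  [[0,0,0],[0,0,0.003],50],
  [[0,0,0],[0,0,0.003],50],
  [[0,0,0],[0,0,0.003],50],
  [[0,0,0],[0,0,0.003],50],
  [[0,0,0],[0,0,0.002],50],
  [[0,0,0],[0,0,0],50],
  [[0,0,0],[0,0,0],50],
  [[0,0,0],[0,0,0],50],
])

```text
time: 10.7
ee_pos: [0.6131, 0.0002, 0.1934]
tcp_rot: [180.0, 0.0, 154.6]
wrist_force: [0.0, 0.9, -1.4]
opening: 0.0565
grasp_force: 48.8
```

servo_tool([
  [[0,0,0],[0,0,0.001],50],
  [[0,0,0],[0,0,0.001],50],
  [[0,0,0],[0,0,0],50],
  [[0,0,0],[0,0,0],50],
])

```text
time: 11.1
ee_pos: [0.613, 0.0001, 0.1912]
tcp_rot: [-180.0, -0.0, 154.6]
wrist_force: [-0.6, -1.0, -1.7]
opening: 0.0557
grasp_force: 48.9
```

servo_tool([
  [[0,0,0],[0,0,0.001],50],
  [[0,0,0],[0,0,0.001],50],
  [[0,0,0],[0,0,0.001],50],
  [[0,0,0],[0,0,0],50],
  [[0,0,0],[0,0,0],50],
])

```text
time: 11.6
ee_pos: [0.6131, 0.0001, 0.1883]
tcp_rot: [-180.0, 0.0, 154.6]
wrist_force: [-0.5, -0.5, -1.4]
opening: 0.0557
grasp_force: 48.9
```

servo_tool([
  [[0,0,0],[0,0,0.001],50],
  [[0,0,0],[0,0,0.001],50],
  [[0,0,0],[0,0,0],50],
  [[0,0,0],[0,0,0],50],
])

```text
time: 12.0
ee_pos: [0.6132, 0.0001, 0.1875]
tcp_rot: [180.0, 0.1, 154.6]
wrist_force: [-2.6, -1.0, 6.6]
opening: 0.0561
grasp_force: 49.6
```

The pan is on its stop. Relieving the load and opening.

servo_tool([
  [[0,0,0],[0,0,-0.0008],50],
  [[0,0,0],[0,0,0],50],
  [[0,0,0],[0,0,0],75],
  [[0,0,0],[0,0,0],85],
  [[0,0,0],[0,0,0],90],
  [[0,0,0],[0,0,0],90],
  [[0,0,0],[0,0,-0.01],90],
  [[0,0,0],[0,0,-0.025],90],
  [[0,0,0],[0,0,-0.04],90],
  [[0,0,0],[0,0,-0.04],90],
  [[0,0,0],[0,0,-0.03],90],
  [[0,0,0],[0,0,0],90],
])

```text
time: 13.2
ee_pos: [0.6136, 0.0002, 0.3376]
tcp_rot: [179.8, 0.4, 154.6]
wrist_force: [0.6, 0.5, 0.5]
opening: 0.0767
grasp_force: 0.0
```

Run:
```python
from h import *
o=get_obs(); print(o["ee_pos"],o["tcp_rot"],o["wrist_force"],o["opening"])
a,_=camera("scene"); t,_=camera("top")
for c in("scene","top"):
  for n in("bottle_center","poise_knob","beam_pointer","balance_pivot"): marks(n,c,1)
save(cv2.hconcat([cv2.resize(a[150:350,260:420],(400,500),interpolation=3),cv2.resize(t[130:330,340:500],(400,500),interpolation=3)]),"w4.png")
```

```text
[6.13560410e-01 2.09183036e-04 3.37592538e-01] [179.81683442   0.38025311 154.57387796] [0.60696772 0.50269499 0.50130178] 0.07672900238242351
scene bottle_center 0.64 [0.556 0.403 0.062] [231. 230.]
scene poise_knob 0.92 [ 0.54  -0.147  0.16 ] [358. 252.]
scene beam_pointer 0.93 [ 0.45  -0.312  0.13 ] [386. 298.]
scene balance_pivot 0.95 [ 0.575 -0.075  0.113] [346. 257.]
top bottle_center 0.89 [0.591 0.194 0.065] [264. 228.]
top poise_knob 0.49 [ 0.536 -0.145  0.159] [408. 245.]
top beam_pointer 0.79 [ 0.449 -0.314  0.139] [481. 281.]
```

View pics/w4.png

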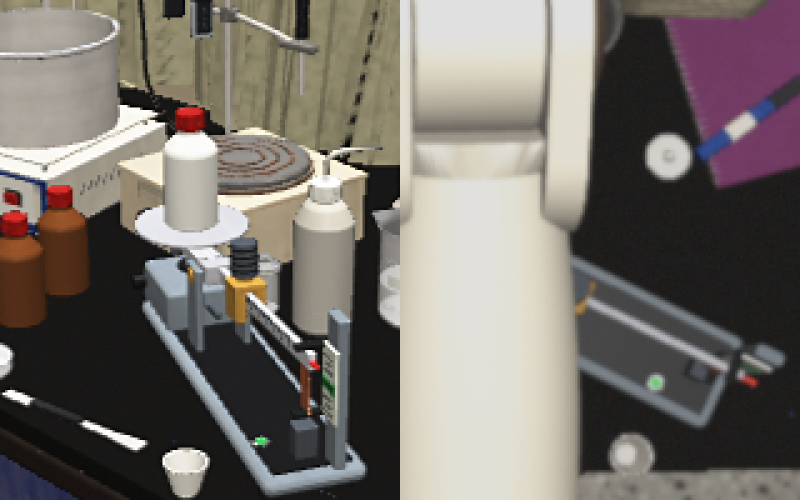

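The bottle stands well on the pan and the beam is at the pan-low stop, with the knob near (0.538, −0.146). Moving over the knob.

servo_tool([
  [[0,0,2],[0,-0.01,0],60],
  [[0,0,0],[0,-0.0258,0],60],
  [[0,0,0],[0,-0.0258,0],60],
  [[0,0,0],[0,-0.0258,0],60],
  [[0,0,0],[0,-0.0258,0],60],
  [[0,0,0],[0,-0.0258,0],60],
  [[0,0,0],[0,-0.0258,0],60],
  [[0,0,0],[0,0,0.03],60],
  [[0,0,0],[0,0,0.03],60],
  [[0,0,0],[0,0,0.02],60],
  [[0,0,0],[0,0,0],60],
  [[0,0,0],[0,0,0],60],
])

```text
time: 14.9
ee_pos: [0.5371, -0.1465, 0.2528]
tcp_rot: [-180.0, 0.0, 152.5]
wrist_force: [-0.5, -0.4, 0.3]
opening: 0.0516
grasp_force: 0.0
```

Run:
```python
from h import *
o=get_obs(); print(o["ee_pos"],o["tcp_rot"],o["wrist_force"],o["opening"])
R=cv2.Rodrigues(np.zeros(3))[0]
from scipy.spatial.transform import Rotation as Ro
T=Ro.from_euler("xyz",o["tcp_rot"],degrees=True).as_matrix()
a,_=camera("wrist")
for d in mark_of("poise_knob","wrist")[:2]:
  X=w("wrist",d["xyz"]); print(d["score"],X,"tool frame",T.T@(X-o["ee_pos"]))
m=cut_out("poise_knob","wrist"); 
if m:
  r,c=np.nonzero(m[0]["mask"]); print(m[0]["score"],c.min(),c.max(),r.min(),r.max())
camera("scene"); marks("poise_knob","scene",1)
save(a,"w5.png")
```

```text
[ 0.53705584 -0.14650798  0.25277348] [-1.79996012e+02  9.01210182e-03  1.52511091e+02] [-0.49102118 -0.37750765  0.26080741] 0.05157262276701583
0.58 [ 0.53991958 -0.15015997  0.16173756] tool frame [-0.00421178 -0.0019115   0.09103671]
0.65 292 347 197 270
scene poise_knob 0.69 [ 0.538 -0.147  0.157] [357. 253.]
```

View pics/w5.png

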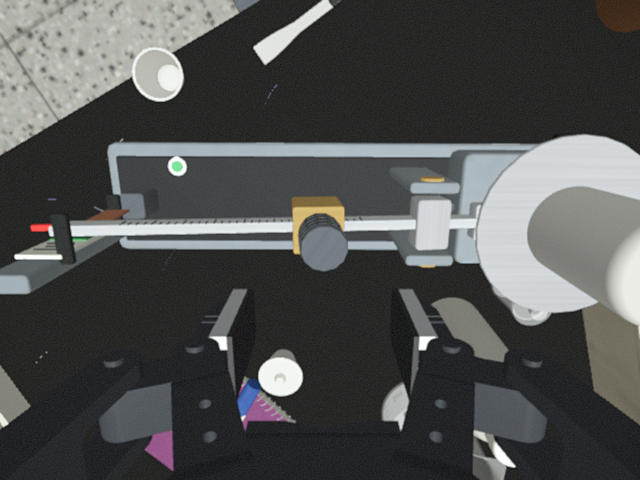

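The knob sits midway between the fingers at (323,245), and the beam is parallel to the tool's y axis. Descending and pushing outward with the pan-side finger, then backing off.

servo_tool([
  [[0,0,0],[0,0,0.03],60],
  [[0,0,0],[0,0,0.03],60],
  [[0,0,0],[0,0,0.03],60],
  [[0,0,0],[0,0,0.012],60],
  [[0,0,0],[0,0,0],60],
  [[0,0,0],[0,-0.006,0],60],
  [[0,0,0],[0,-0.006,0],60],
])

```text
time: 15.85
ee_pos: [0.5325, -0.1574, 0.152]
tcp_rot: [180.0, 0.1, 152.6]
wrist_force: [0.1, 1.0, 0.3]
opening: 0.0511
grasp_force: 0.9
```

servo_tool([
  [[0,0,0],[0,-0.006,0],60],
  [[0,0,0],[0,-0.006,0],60],
  [[0,0,0],[0,-0.006,0],60],
  [[0,0,0],[0,-0.006,0],60],
  [[0,0,0],[0,-0.006,0],60],
  [[0,0,0],[0,-0.005,0],60],
  [[0,0,0],[0,-0.003,0],60],
  [[0,0,0],[0,0,0],60],
  [[0,0,0],[0,0.005,0],60],
  [[0,0,0],[0,0.005,0],60],
])

```text
time: 16.85
ee_pos: [0.5192, -0.1814, 0.1501]
tcp_rot: [-180.0, -0.0, 152.6]
wrist_force: [-0.7, 0.1, -0.1]
opening: 0.0511
grasp_force: 0.0
```

servo_tool([
  [[0,0,0],[0,0,0],60],
  [[0,0,0],[0,0,0],60],
  [[0,0,0],[0,0,0],60],
  [[0,0,0],[0,0,0],60],
  [[0,0,0],[0,0,0],60],
  [[0,0,0],[0,0,0],60],
  [[0,0,0],[0,0,0],60],
  [[0,0,0],[0,0,0],60],
  [[0,0,0],[0,0,0],60],
  [[0,0,0],[0,0,0],60],
  [[0,0,0],[0,0,0],60],
  [[0,0,0],[0,0,0],60],
])

```text
time: 18.05
ee_pos: [0.519, -0.1818, 0.1501]
tcp_rot: [-180.0, -0.0, 152.6]
wrist_force: [-0.3, -0.1, 0.1]
opening: 0.0513
grasp_force: 0.0
```

```bash
cat > m.py <<'E'
from h import *
import sys
o=get_obs(); print(o["time"],o["ee_pos"],o["wrist_force"],o["opening"])
for c in("scene","top","wrist"):
  a,_=camera(c); 
  if c=="scene": s=a
  for n in("poise_knob","beam_pointer"): marks(n,c,1)
if len(sys.argv)>1: save(cv2.resize(s[210:350,320:420],(500,600*7//6*500//500 if 0 else 600),interpolation=3),sys.argv[1])
# red pointer pixels vs expected rows for tilts
hsv=cv2.cvtColor(s,cv2.COLOR_RGB2HSV); sub=hsv[270:345,370:405]
m=((sub[...,0]<8)|(sub[...,0]>172))&(sub[...,1]>170)&(sub[...,2]>90)
r,c=np.nonzero(m); print("red",len(r),(c.mean()+370).round(2),(r.mean()+270).round(2))
g=(sub[...,0]>40)&(sub[...,0]<85)&(sub[...,1]>100); r,c=np.nonzero(g); print("green",len(r),(c.mean()+370).round(2),(r.mean()+270).round(2))
for t in(-.09,0,.09): print(t,px("scene",[0.450,-0.3135,0.112-0.267*t]).round(1))
E
python3 m.py w6.png
```

```text
18.05 [ 0.51900745 -0.1817511   0.15006669] [-0.27586517 -0.0565556   0.11545006] 0.05129990559295203
scene poise_knob 0.57 [ 0.523 -0.176  0.16 ] [362. 257.]
top poise_knob 0.55 [ 0.519 -0.177  0.165] [423. 252.]
top beam_pointer 0.47 [0.531 0.3   0.003] [225. 255.]
wrist poise_knob 0.6 [ 0.522 -0.181  0.163] [327. 330.]
red 8 385.75 295.88
green 22 391.0 303.73
-0.09 [386.4 295.8]
0 [386.2 305.5]
0.09 [386.  315.1]
```

View pics/w6.png

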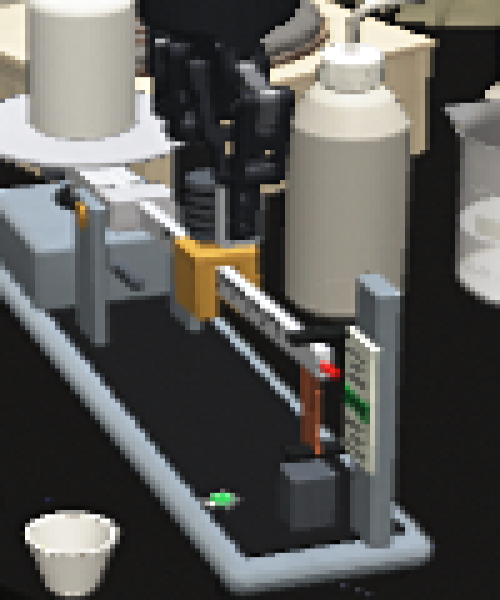

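Still at the pan-low stop (pointer row 295.9; level would be about 305.5), so the poise goes further out: 15 mm more.

servo_tool([
  [[0,0,0],[0,-0.006,0],60],
  [[0,0,0],[0,-0.006,0],60],
  [[0,0,0],[0,-0.006,0],60],
  [[0,0,0],[0,-0.005,0],60],
  [[0,0,0],[0,-0.002,0],60],
  [[0,0,0],[0,0,0],60],
  [[0,0,0],[0,0.005,0],60],
  [[0,0,0],[0,0.005,0],60],
  [[0,0,0],[0,0,0],60],
  [[0,0,0],[0,0,0],60],
  [[0,0,0],[0,0,0],60],
  [[0,0,0],[0,0,0],60],
])

```text
time: 19.7
ee_pos: [0.5121, -0.1951, 0.1501]
tcp_rot: [-180.0, 0.0, 152.6]
wrist_force: [0.5, -0.0, 0.4]
opening: 0.0511
grasp_force: 0.0
```

servo_tool([
  [[0,0,0],[0,0,0],60],
  [[0,0,0],[0,0,0],60],
  [[0,0,0],[0,0,0],60],
  [[0,0,0],[0,0,0],60],
  [[0,0,0],[0,0,0],60],
  [[0,0,0],[0,0,0],60],
  [[0,0,0],[0,0,0],60],
  [[0,0,0],[0,0,0],60],
  [[0,0,0],[0,0,0],60],
  [[0,0,0],[0,0,0],60],
])

```text
time: 20.7
ee_pos: [0.5121, -0.1951, 0.1501]
tcp_rot: [-180.0, 0.0, 152.6]
wrist_force: [-0.7, 0.9, 0.4]
opening: 0.0508
grasp_force: 0.0
```

```bash
python3 m.py
```

```text
20.7 [ 0.51214371 -0.19508333  0.15008861] [-0.66885461  0.92566531  0.37347571] 0.05079487347925848
scene poise_knob 0.76 [ 0.51  -0.2    0.149] [365. 266.]
scene beam_pointer 0.93 [ 0.451 -0.315  0.106] [387. 308.]
top poise_knob 0.48 [ 0.509 -0.196  0.154] [430. 256.]
wrist poise_knob 0.72 [ 0.513 -0.198  0.154] [314. 316.]
wrist beam_pointer 0.63 [ 0.449 -0.315  0.109] [ 40. 267.]
red 10 385.9 306.3
green 21 391.14 303.95
-0.09 [386.4 295.8]
0 [386.2 305.5]
0.09 [386.  315.1]
```

Nearly level. Lifting straight off, letting it settle, and measuring against both stops.

servo_tool([
  [[0,0,0],[0,0,-0.01],60],
  [[0,0,0],[0,0,-0.03],60],
  [[0,0,0],[0,0,-0.03],60],
  [[0,0,0],[0,0,-0.03],60],
  [[0,0,0],[0,0,-0.03],60],
  [[0,0,0],[0,0,0],60],
  [[0,0,0],[0,0,0],60],
  [[0,0,0],[0,0,0],60],
  [[0,0,0],[0,0,0],60],
  [[0,0,0],[0,0,0],60],
  [[0,0,0],[0,0,0],60],
  [[0,0,0],[0,0,0],60],
])

```text
time: 22.35
ee_pos: [0.512, -0.195, 0.2799]
tcp_rot: [-180.0, -0.0, 152.6]
wrist_force: [0.5, -0.1, 0.4]
opening: 0.0513
grasp_force: 0.0
```

servo_tool([
  [[0,0,0],[0,0,0],60],
  [[0,0,0],[0,0,0],60],
  [[0,0,0],[0,0,0],60],
  [[0,0,0],[0,0,0],60],
  [[0,0,0],[0,0,0],60],
  [[0,0,0],[0,0,0],60],
  [[0,0,0],[0,0,0],60],
  [[0,0,0],[0,0,0],60],
  [[0,0,0],[0,0,0],60],
  [[0,0,0],[0,0,0],60],
])

```text
time: 23.35
ee_pos: [0.5121, -0.1951, 0.2801]
tcp_rot: [180.0, 0.0, 152.6]
wrist_force: [0.7, -0.3, 0.1]
opening: 0.0515
grasp_force: 0.0
```

```bash
python3 m.py w7.png
python3 - <<'E'
from h import *
def row(s):
  sub=s[270:345,375:395].astype(float); wgt=np.clip(sub[...,0]-np.maximum(sub[...,1],sub[...,2])-60,0,None)
  r,c=np.mgrid[270:345,375:395]; return (wgt*c).sum()/wgt.sum(),(wgt*r).sum()/wgt.sum(),wgt.sum()
s0=cv2.imread("pics/s0.png")[...,::-1]; print("+stop",row(s0))
for i in range(3): print("now",row(camera("scene")[0]))
E
```

```text
23.35 [ 0.51212815 -0.19506024  0.28009786] [ 0.74088863 -0.33918666  0.12218846] 0.051471006723999436
scene poise_knob 0.81 [ 0.509 -0.197  0.149] [365. 266.]
scene beam_pointer 0.63 [ 0.451 -0.315  0.106] [387. 308.]
top poise_knob 0.83 [ 0.509 -0.199  0.151] [431. 256.]
wrist poise_knob 0.88 [ 0.512 -0.201  0.152] [313. 228.]
wrist beam_pointer 0.62 [ 0.45  -0.315  0.106] [152. 210.]
red 10 385.9 306.3
green 21 391.14 303.95
-0.09 [386.4 295.8]
0 [386.2 305.5]
0.09 [386.  315.1]
+stop (np.float64(385.2843642611684), np.float64(314.50773195876286), np.float64(1164.0))
now (np.float64(385.58933107535984), np.float64(306.10499576629974), np.float64(1181.0))
now (np.float64(385.5844594594595), np.float64(306.11486486486484), np.float64(1184.0))
now (np.float64(385.5869932432432), np.float64(306.11655405405406), np.float64(1184.0))
```

View pics/w7.png

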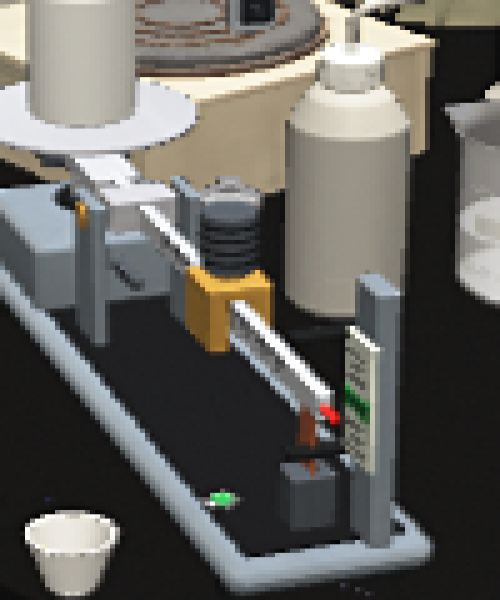

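Run:
```python
import cv2,numpy as np
def row(f):
  s=cv2.imread(f)[...,::-1].astype(float)[260:579,275:375]
  w=np.clip(s[...,0]-np.maximum(s[...,1],s[...,2])-60,0,None); w[:, :0]=0
  m=(w>60).astype(np.uint8); n,l,st,ce=cv2.connectedComponentsWithStats(m); 
  return [(st[i,4],ce[i].round(1), (w*(l==i)*np.mgrid[260:579,0:100][0]).sum()/(w*(l==i)).sum()) for i in range(1,n) if st[i,4]>40]
for f in("pics/w6.png","pics/w7.png"): print(row(f))
s0=cv2.imread("pics/s0.png"); cv2.imwrite("pics/s0c.png",cv2.resize(s0[210:350,320:420],(500,600),interpolation=3)); print(row("pics/s0c.png"))
```

```text
[(np.int32(165), array([ 55.6, 109.7]), np.float64(369.49930458970795))]
[(np.int32(160), array([ 54.8, 154.1]), np.float64(413.88268430075925))]
[(np.int32(175), array([ 52.6, 188.7]), np.float64(448.9618320610687))]
```

Calibrated on both stops, the beam rests at about +0.0105 rad: inside the green field, but off centre. There is time for one small inward nudge of about 1.7 mm.

servo_tool([
  [[0,0,0],[0,0,0.03],60],
  [[0,0,0],[0,0,0.03],60],
  [[0,0,0],[0,0,0.03],60],
  [[0,0,0],[0,0,0.03],60],
  [[0,0,0],[0,0,0.01],60],
  [[0,0,0],[0,0.004,0],60],
  [[0,0,0],[0,0.004,0],60],
  [[0,0,0],[0,0.002,0],60],
  [[0,0,0],[0,0.002,0],60],
  [[0,0,0],[0,0,0],60],
  [[0,0,0],[0,0,0],60],
])

```text
time: 25.05
ee_pos: [0.5179, -0.1844, 0.1504]
tcp_rot: [180.0, 0.0, 152.6]
wrist_force: [0.4, 0.1, 1.2]
opening: 0.0515
grasp_force: 0.0
```

```bash
cat > p.py <<'E'
from h import *
a=camera("scene")[0]; sub=a[270:345,375:395].astype(float); w_=np.clip(sub[...,0]-np.maximum(sub[...,1],sub[...,2])-60,0,None)
r=(w_*np.mgrid[270:345,375:395][0]).sum()/w_.sum()
o=get_obs(); print(r, "tilt",0.0105+(r-306.11)/103, o["ee_pos"],o["wrist_force"])
E
python3 p.py
```

```text
305.4 tilt 0.003606796116504502 [ 0.51777128 -0.18438059  0.15032377] [ 0.47645291  0.20990376 -0.27284176]
```

servo_tool([
  [[0,0,0],[0,0.001,0],60],
  [[0,0,0],[0,0.001,0],60],
  [[0,0,0],[0,0.001,0],60],
  [[0,0,0],[0,0.001,0],60],
  [[0,0,0],[0,0,0],60],
  [[0,0,0],[0,-0.004,0],60],
  [[0,0,0],[0,-0.006,0],60],
  [[0,0,0],[0,-0.004,0],60],
  [[0,0,0],[0,0,0],60],
  [[0,0,0],[0,0,0],60],
  [[0,0,0],[0,0,0],60],
  [[0,0,0],[0,0,0],60],
])

```text
time: 26.3
ee_pos: [0.5131, -0.1932, 0.1501]
tcp_rot: [180.0, -0.0, 152.6]
wrist_force: [-0.9, 0.5, -0.6]
opening: 0.0514
grasp_force: 0.0
```

servo_tool([
  [[0,0,0],[0,0,0],60],
  [[0,0,0],[0,0,0],60],
  [[0,0,0],[0,0,0],60],
  [[0,0,0],[0,0,0],60],
  [[0,0,0],[0,0,0],60],
  [[0,0,0],[0,0,0],60],
  [[0,0,0],[0,0,0],60],
  [[0,0,0],[0,0,0],60],
  [[0,0,0],[0,0,0],60],
  [[0,0,0],[0,0,0],60],
])

```text
time: 27.3
ee_pos: [0.513, -0.1933, 0.1501]
tcp_rot: [-180.0, -0.0, 152.6]
wrist_force: [0.3, -0.1, -0.1]
opening: 0.0514
grasp_force: 0.0
```

```bash
python3 p.py
```

```text
301.9965065502183 tilt -0.02943682960953093 [ 0.51307973 -0.19328116  0.15009379] [ 0.10284075 -0.23295756  0.61418929]
```

It overshot to about −0.029 rad, so it needs roughly 5 mm back outward. I'll approach with the pan-side finger in small steps.

servo_tool([
  [[0,0,0],[0,-0.005,0],60],
  [[0,0,0],[0,-0.003,0],60],
  [[0,0,0],[0,-0.001,0],60],
  [[0,0,0],[0,-0.001,0],60],
  [[0,0,0],[0,0,0],60],
  [[0,0,0],[0,0.003,0],60],
  [[0,0,0],[0,0.003,0],60],
  [[0,0,0],[0,0,0],60],
  [[0,0,0],[0,0,0],60],
  [[0,0,0],[0,0,0],60],
  [[0,0,0],[0,0,0],60],
  [[0,0,0],[0,0,0],60],
])

```text
time: 28.55
ee_pos: [0.5112, -0.1969, 0.1501]
tcp_rot: [-180.0, -0.0, 152.6]
wrist_force: [0.5, -0.2, -0.7]
opening: 0.0512
grasp_force: 0.0
```

servo_tool([
  [[0,0,0],[0,0,0],60],
  [[0,0,0],[0,0,0],60],
  [[0,0,0],[0,0,0],60],
  [[0,0,0],[0,0,0],60],
  [[0,0,0],[0,0,0],60],
  [[0,0,0],[0,0,0],60],
  [[0,0,0],[0,0,0],60],
  [[0,0,0],[0,0,0],60],
])

```text
time: 29.35
ee_pos: [0.5112, -0.1969, 0.1501]
tcp_rot: [-180.0, -0.0, 152.6]
wrist_force: [-0.5, -0.1, -0.2]
opening: 0.051
grasp_force: 0.0
```

```bash
python3 p.py
```

```text
303.3414634146341 tilt -0.01637899597442615 [ 0.51120316 -0.19684534  0.1500801 ] [ 0.65514403 -0.39619647 -1.09155049]
```

Moved 2.2 mm outward, now at −0.016 rad. About 2.6 mm further.

servo_tool([
  [[0,0,0],[0,-0.004,0],60],
  [[0,0,0],[0,-0.002,0],60],
  [[0,0,0],[0,-0.001,0],60],
  [[0,0,0],[0,-0.001,0],60],
  [[0,0,0],[0,-0.0005,0],60],
  [[0,0,0],[0,0,0],60],
  [[0,0,0],[0,0.003,0],60],
  [[0,0,0],[0,0.004,0],60],
  [[0,0,0],[0,0,0],60],
  [[0,0,0],[0,0,0],60],
  [[0,0,0],[0,0,0],60],
  [[0,0,0],[0,0,0],60],
])

```text
time: 30.6
ee_pos: [0.5105, -0.1982, 0.1501]
tcp_rot: [-180.0, 0.0, 152.6]
wrist_force: [-0.2, -0.3, -0.2]
opening: 0.0513
grasp_force: 0.0
```

servo_tool([
  [[0,0,0],[0,0,0],60],
  [[0,0,0],[0,0,0],60],
  [[0,0,0],[0,0,0],60],
  [[0,0,0],[0,0,0],60],
  [[0,0,0],[0,0,0],60],
  [[0,0,0],[0,0,0],60],
  [[0,0,0],[0,0,0],60],
  [[0,0,0],[0,0,0],60],
  [[0,0,0],[0,0,0],60],
  [[0,0,0],[0,0,0],60],
])

```text
time: 31.6
ee_pos: [0.5105, -0.1982, 0.1501]
tcp_rot: [-180.0, -0.0, 152.6]
wrist_force: [-0.0, 1.1, -0.0]
opening: 0.051
grasp_force: 0.0
```

```bash
python3 p.py
```

```text
304.3404452690167 tilt -0.006680143019255494 [ 0.51053727 -0.19817519  0.15012746] [-0.3661169   0.73270599 -0.28526574]
```

The beam is at −0.007 rad, well inside the green field. Lifting away clear of everything, settling, and making the final check.

servo_tool([
  [[0,0,0],[0,0,-0.01],60],
  [[0,0,0],[0,0,-0.03],60],
  [[0,0,0],[0,0,-0.03],60],
  [[0,0,0],[0,0,-0.03],60],
  [[0,0,0],[0,0,-0.03],60],
  [[0,0,0],[0,0,-0.03],60],
  [[0,0,0],[0.02,0,0],60],
  [[0,0,0],[0.03,0,0],60],
  [[0,0,0],[0.03,0,0],60],
  [[0,0,0],[0,0,0],60],
  [[0,0,0],[0,0,0],60],
  [[0,0,0],[0,0,0],60],
])

```text
time: 32.85
ee_pos: [0.44, -0.1616, 0.3103]
tcp_rot: [180.0, 0.0, 152.6]
wrist_force: [-0.8, -0.1, 0.5]
opening: 0.0512
grasp_force: 0.0
```

servo_tool([
  [[0,0,0],[0,0,0],60],
  [[0,0,0],[0,0,0],60],
  [[0,0,0],[0,0,0],60],
  [[0,0,0],[0,0,0],60],
  [[0,0,0],[0,0,0],60],
  [[0,0,0],[0,0,0],60],
  [[0,0,0],[0,0,0],60],
  [[0,0,0],[0,0,0],60],
  [[0,0,0],[0,0,0],60],
  [[0,0,0],[0,0,0],60],
])

```text
time: 33.85
ee_pos: [0.4395, -0.1613, 0.3101]
tcp_rot: [-180.0, 0.0, 152.6]
wrist_force: [0.2, -0.6, 0.0]
opening: 0.0511
grasp_force: 0.0
```

```bash
python3 p.py; python3 m.py w8.png
```

```text
304.3264733395697 tilt -0.006815792819711763 [ 0.43949236 -0.16130353  0.31010509] [0.76124505 0.16175435 0.59935699]
33.9 [ 0.43949236 -0.16130353  0.31010509] [0.76124505 0.16175435 0.59935699] 0.05129919421533713
scene poise_knob 0.87 [ 0.515 -0.194  0.152] [365. 264.]
scene beam_pointer 0.78 [ 0.451 -0.315  0.109] [387. 307.]
top poise_knob 0.61 [ 0.513 -0.192  0.157] [429. 254.]
wrist poise_knob 0.95 [ 0.512 -0.197  0.157] [323. 314.]
wrist beam_pointer 0.63 [ 0.452 -0.317  0.112] [176. 293.]
red 10 385.8 304.5
green 22 391.0 303.91
-0.09 [386.4 295.8]
0 [386.2 305.5]
0.09 [386.  315.1]
```

View pics/w8.png

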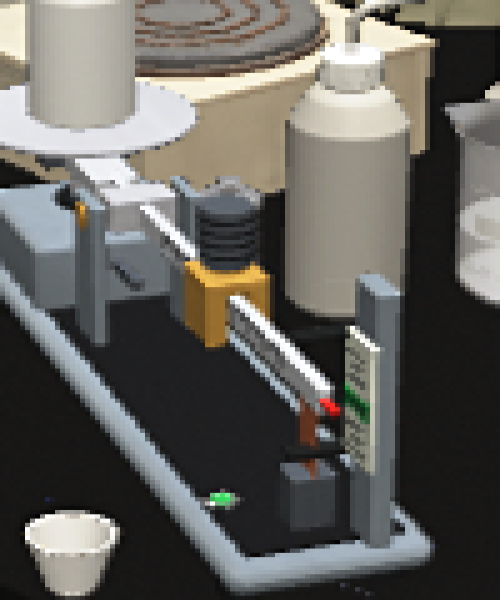

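The red pointer (crop 330,406) is at the height of the green field (355,404), the beam is at rest, and the bottle stands on the pan.

```bash
python3 -c "
from workcell import *
print(job_done())"
```

```text
the job is handed in; nothing more can be done
None
```

The bottle stands upright on the pan and the free beam rests nearly level, at about −0.007 rad by my camera reading (field ±0.02), with the hand off everything; I handed it in at about 34 s, and the result was not reported back.

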